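# Seat the drum grinding head in the bench spindle

## Robot

A 6-joint arm with a two-finger parallel gripper is mounted at the origin on the work surface. World frame = base frame: x ahead of the robot, y to its left, z up, the work surface at z = 0. Lengths are in m, angles in rad, forces in N, time in s.
With the tool pointing down it reaches from about 0.225 to 0.875 m from the base axis. Payload 3.4 kg.
Tool frame: the origin (TCP) lies at the very end of the fingers, on their centre line; the grasp point (between the pads) lies 19 mm behind it; z points along the fingers, y is the line along which they close (so a half turn about z gives the same grasp; the last joint's range is limited). The gripper opens to 85 mm and grips with 20 to 120 N. Pads are 22 mm wide; open, the fingers measure 114 mm over their backs; the gripper's body (76 mm by 85 mm) begins 54 mm behind the grasp point. The pads swing forward as they close: fully open they stand 13 mm farther back than shut.
Start: joints at [1.161, 0.276, 1.505, -0, 1.361, -0.121], TCP at [0.164, 0.551, 0.231] pointing down, gripper open.
Joint ranges: [-2.89, 2.89], [-0.75, 2.08], [0.22, 2.7], [-1.18, 4.32], [0.11, 2.71], [-2.7, 2.7]. Speed limits (rad/s): [2.57, 2.57, 3.14, 3.14, 3.14, 3.14].

## Interface

Orientations are given as a unit quaternion [w, x, y, z].
In Python, from rig import readout, vision, manip gives the robot as it stands.
- The arm moves only by the shell command python3 -m handwheel 'ROWS' [FORCE]. ROWS is JSON, a list of rows, each a list of 3 entries, a list of its own where there are three numbers: the shift along the tool's x, y, z in mm, then the turn, a rotation vector about the tool's x, y, z in units of 6 degrees (1.0 is 6 degrees), then the closure, from -1 (fully open) to 1 (shut), so that 0 is half open. A call has 1 to 20 rows; each row shifts and turns the commanded pose from where the row before left it, along the tool's axes as they then stand; what a row does not reach is not made up. A row lasts 1/8 s, in which the tool goes at most 62.5 mm and 10.7 degrees, less where a joint would pass 70% of its speed; a pose out of reach is approached as far as the arm can. A call is refused whole if a number of a shift passes 62.5 or a number of a turn 1, either way. A call with a gripper value outside its range is refused whole. The fingers move at their own pace and stop on an object; FORCE is the grip in N (left out, the last holds). Time passes only in rows, so rows that do not move let the fingers close. It gives the time, the measured TCP pose, the force, the opening and the grip force at its end, in the units of the state.
- readout.get_state(): the state, without advancing time (a new reading comes with each control period).
- vision.get_image(name): name is "scene" or "top" or "wrist"; returns the picture (480x640x3 uint8, blue, green, red); there is no depth.
- vision.camera_params(name): a dict with "intrinsics" (3x3 intrinsics, pixels), "rvec" (rotation vector, rad) and "tvec" (3), from world to camera coordinates, as OpenCV has them; the wrist camera has in their place "hand_eye" (4x4, takes a point from camera to tool coordinates, whose origin is the TCP and whose axes are the flange's). Camera axes: x right, y down, z forward; pixel columns grow to the right and rows downward; lengths in m; the calibration is good to about 2 mm. A picture is of the moment at which its call begins: read the wrist's pose just before it. camera_params takes no time and is no camera call.
- manip.sign_off(): hands the job in; it is judged then, once.
The state is a dict: "clock": time; "qpos": joint angles; "qd": joint speeds; "effort": joint torques, N m; "position": TCP position; "ee_rot": TCP orientation; "contact_force": force on the tool from outside, world axes, zero at the start; "moment": the same for the moment, N m; "width": finger opening in m; "gripper_force": force on a finger pad.
Only numpy, scipy, OpenCV 4.12 (cv2) and the standard library are available. Lean on these libraries where they do the work, as an engineer would, in place of code of your own. Each camera call takes 0.05 s, during which the arm holds its last target. There are 200 camera calls.

## Task

On the stone carver's bench, take the flat-topped drum grinding head out of the rack and stand its tapered shank in the upright spindle's collet. Let go of it, then tap it down from above until the shank is locked fully home, the collet sunk flush with the spindle's face. Leave it standing there and draw the hand away.

Things in the scene. Friction and masses are not known exactly. Their poses are not given: they have to be found in the camera images.
- drum_head: Grinding head, 118 mm tall, 0.35 kg, upright. From its tip up: steel tapered shank 60 mm long (18 mm diameter at the tip, 28 at its top); steel collar 46 mm diameter, at 60 to 68 mm; grey flat-topped abrasive drum 42 mm diameter, at 68 to 118 mm: grip this. Origin: centre of the shank's tip, z up. A cone head and a ball head, on like shanks, are the wrong ones.
- rack: Fixed plywood rack, 85 x 290 mm, its top 90 mm above the bench; origin at the centre of its foot, y along its length. Three holes, at y = -95, 0 and 95 mm, hold the drum, cone and ball heads in any order, hanging upright by their collars, shank tips 30 mm above the bench.
- spindle_mouth (a point): Centre of the fixed spindle's flat top face, 125 mm above the bench, z up: a dark steel post of 66 mm diameter on a blue round housing. A bright steel collet, 38 mm across, stands 12 mm out of it. Its tapered bore is 30 mm wide at the top, 58 mm deep, 1.2 mm wider all round than the shank. Set in, the shank's tip stands on its floor, 46 mm below the face.
- collet (a joint): How far the collet is driven down, m: 0 at the start (12 mm proud of the face), 0.012 at its stop (flush; the shank's tip 58 mm below the spindle's face, the drum's top 60 mm above it). A stiff wedge fit: it carries the head's weight, sinks only when pushed with more than about 12 N (more if fast: 6 N per 0.1 m/s) and stays where driven.
There are look-alikes about, which are no part of the job. Of the things that look like the part that bears spindle_mouth, the larger one is meant.

How it is judged:
By the outcome, as a careful person would: the job done as asked, in the order asked, and still so for the second after the job is handed in, with the robot touching nothing.
It also fails if it takes over 51 s, if anything falls off the work surface, if the arm or the gripper's body presses on something with over 40 N, if the wrist force passes 120 N, or if a joint passes its speed limit or range.

## Working session

There is one attempt and no reset: what is moved stays moved. The work goes in short steps, Python scripts to look and compute and a shell command to move; the robot and the scene stay as the last step left them, time stands still between calls to the robot, and variables do not carry over. Pictures are saved under pics/ and viewed, at most 10 in all, crops included, and the job is handed in when it is done.

```bash
mkdir -p pics && ls && python3 - <<'E'
from rig import readout, vision
import cv2
for n in ("scene","top"):
    cv2.imwrite(f"pics/{n}0.png",vision.get_image(n))
    p=vision.camera_params(n); print(n,p)
print(vision.camera_params("wrist"))
print(readout.get_state())
E
```

```text
pics
scene {'intrinsics': array([[524.38663181,   0.        , 320.16153689],
       [  0.        , 524.38663181, 229.09772841],
       [  0.        ,   0.        ,   1.        ]]), 'rvec': array([ 2.49389411,  0.81983987, -0.2101557 ]), 'tvec': array([-0.54400927, -0.15881154,  1.35437906])}
top {'intrinsics': array([[494.34632755,   0.        , 311.51220029],
       [  0.        , 494.34632755, 238.74250857],
       [  0.        ,   0.        ,   1.        ]]), 'rvec': array([ 2.20815663e+00, -2.16929353e+00,  1.57296174e-03]), 'tvec': array([0.14033134, 0.56834559, 1.19248626])}
{'intrinsics': array([[398.96740799,   0.        , 312.60390447],
       [  0.        , 398.96740799, 240.96003979],
       [  0.        ,   0.        ,   1.        ]]), 'hand_eye': array([[-2.25229110e-04, -9.54613488e-01, -2.97847340e-01,
         7.73974101e-02],
       [ 9.99999746e-01, -1.37588931e-05, -7.12091731e-04,
         1.90936209e-04],
       [ 6.75674322e-04, -2.97847424e-01,  9.54613249e-01,
        -1.41370431e-01],
       [ 0.00000000e+00,  0.00000000e+00,  0.00000000e+00,
         1.00000000e+00]])}
{'clock': 0.1, 'qpos': array([ 1.16096360e+00,  2.76527241e-01,  1.50598669e+00, -8.67771007e-06,
        1.36066800e+00, -1.21016494e-01]), 'qd': array([-0.00014755, -0.00150631, -0.0041959 , -0.00112671,  0.00153902,
        0.00182031]), 'effort': array([ 2.06257835e-03, -4.17701554e+01, -2.46404082e+01, -1.23190157e-04,
        5.82029883e-03, -7.05692997e-06]), 'position': array([0.16360704, 0.55076416, 0.23053667]), 'ee_rot': array([-2.04355347e-04,  1.43905789e-01,  9.89591073e-01, -7.67926608e-04]), 'contact_force': array([0.26670883, 0.59415292, 0.32460205]), 'moment': array([-0.0485752 ,  0.01301036, -0.04222435]), 'gripper_force': 0.0, 'width': 0.08538629173015184}
```

View pics/scene0.png

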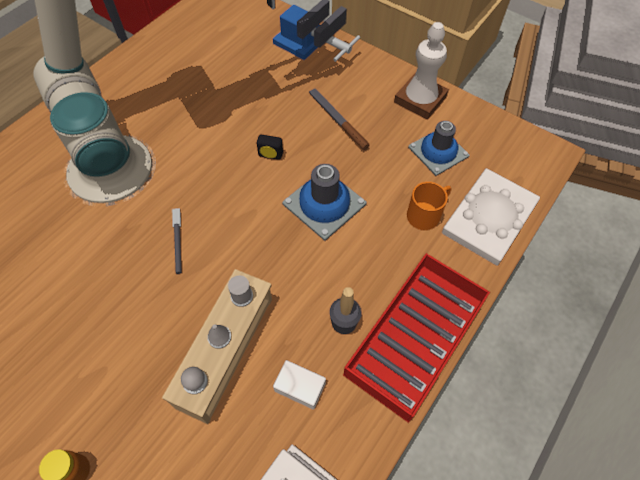

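View pics/top0.png

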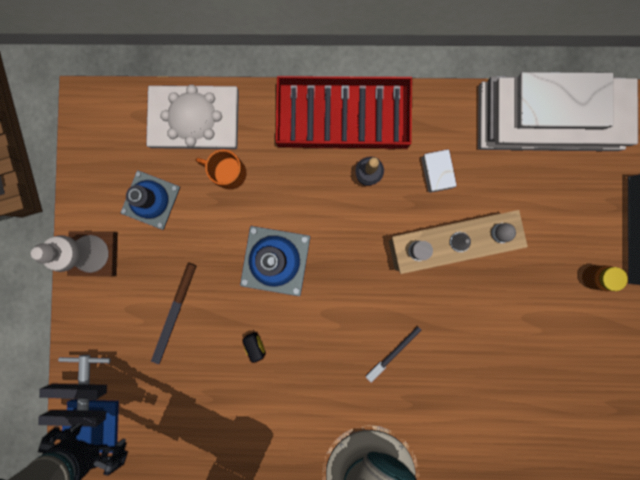

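Scene view: candidates in the rack are a flat-topped light drum (239,290), a cone (219,335) and a ball (193,380). In the top view they are at (420,250), (460,241) and (503,231). The spindles are a large one at scene (325,180) / top (270,261), and a small look-alike at scene (445,135) / top (150,197), so the large one is meant. One enlarged crop to confirm.

```bash
python3 - <<'E'
import cv2,numpy as np
s=cv2.imread("pics/scene0.png");t=cv2.imread("pics/top0.png")
c=lambda im,x,y,w,h,k:cv2.resize(im[y:y+h,x:x+w],None,fx=k,fy=k,interpolation=cv2.INTER_CUBIC)
a=np.hstack([c(s,210,265,80,60,5),c(s,285,150,80,60,5)])
b=np.hstack([c(t,390,220,80,60,5),c(t,230,230,80,60,5)])
cv2.imwrite("pics/crop1.png",np.vstack([a,b]))
E
```

```text
(no output)
```

View pics/crop1.png

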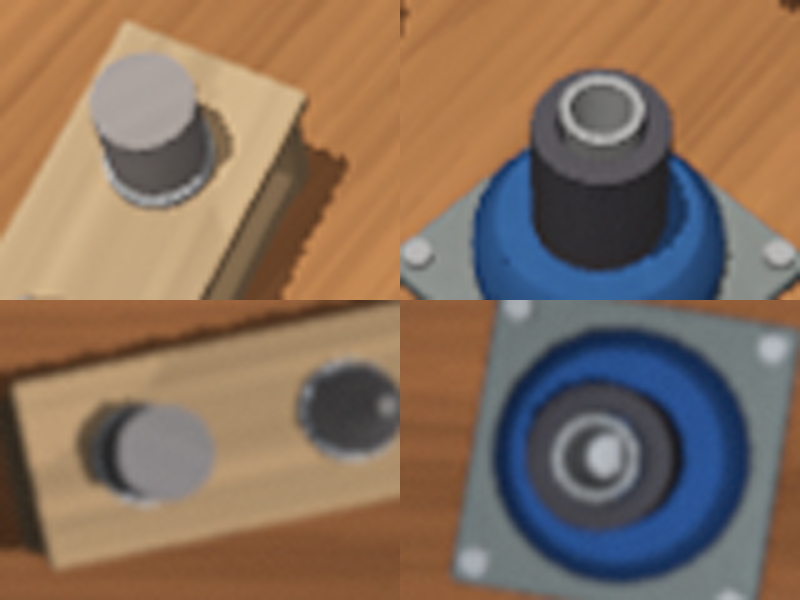

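The crop confirms it. The drum is flat-topped with its top centre at scene ≈(238.4,284.8), top ≈(422.6,250.0). The large spindle's bright collet rim is centred at scene (324.8,171), top (269,261).

```bash
cat > h.py <<'E'
import numpy as np, cv2
from rig import readout, vision
from scipy.spatial.transform import Rotation as R
def ray(n,uv,st=None):
    p=vision.camera_params(n);K=p["intrinsics"]
    d=np.linalg.inv(K)@[*uv,1]
    if n=="wrist":
        H=p["hand_eye"];Rt=rot(st).as_matrix()
        return st["position"]+Rt@H[:3,3], Rt@H[:3,:3]@d
    Rm=cv2.Rodrigues(p["rvec"])[0]
    return -Rm.T@p["tvec"],Rm.T@d
def atz(n,uv,z,st=None):
    o,d=ray(n,uv,st);return o+d*(z-o[2])/d[2]
def tri(rs):
    A=0;b=0
    for o,d in rs:
        d=d/np.linalg.norm(d);P=np.eye(3)-np.outer(d,d);A=A+P;b=b+P@o
    return np.linalg.solve(A,b)
def rot(st): return R.from_quat(np.roll(st["ee_rot"],-1))
def proj(n,X,st=None):
    p=vision.camera_params(n)
    if n=="wrist":
        H=p["hand_eye"];x=rot(st).inv().apply(np.array(X)-st["position"]);c=H[:3,:3].T@(x-H[:3,3])
    else: c=cv2.Rodrigues(p["rvec"])[0]@X+p["tvec"]
    q=p["intrinsics"]@c;return q[:2]/q[2]
def go(target,yaw=None):
    """print tool-frame shift (mm) and turn (units of 6 deg); yaw: desired direction of the tool y axis, world"""
    st=readout.get_state();r=rot(st)
    print("pos",st["position"].round(4),"shift mm",(r.inv().apply(np.array(target)-st["position"])*1000).round(1))
    z=np.array([0,0,-1.]);y=r.as_matrix()[:,1] if yaw is None else np.array([np.cos(yaw),np.sin(yaw),0])
    y[2]=0;y/=np.linalg.norm(y)
    if y@r.as_matrix()[:,1]<0:y=-y
    M=np.column_stack([np.cross(y,z),y,z])
    print("turn units",(np.degrees((r.inv()*R.from_matrix(M)).as_rotvec())/6).round(2),"axes\n",r.as_matrix().round(3))
E
python3 - <<'E'
from h import *
for nm,z,a,b in (("drum",.148,(238.4,284.8),(422.6,250.0)),("collet",.137,(324.8,171),(269,261))):
    A=atz("scene",a,z);B=atz("top",b,z);T=tri([ray("scene",a),ray("top",b)])
    print(nm,A.round(4),B.round(4),T.round(4))
# rack line from hole collars z~.098: long edges in top image
e=[atz("top",p,.09)[:2] for p in ((392,235.5),(519,212),(402,273),(525,246))]
print(np.round(e,4),np.degrees([np.arctan2(*(e[1]-e[0])[::-1]),np.arctan2(*(e[3]-e[2])[::-1])]))
d=atz("top",(422.6,250),.148)
yaw=np.arctan2(*(e[1]-e[0])[::-1])+np.pi/2
go([d[0],d[1],.2305],yaw)
E
```

```text
drum [ 0.5423 -0.0935  0.148 ] [ 0.5412 -0.0926  0.148 ] [ 0.5413 -0.093   0.1458]
collet [0.5108 0.2389 0.137 ] [0.5114 0.2384 0.137 ] [0.5113 0.2382 0.1382]
[[ 0.5737 -0.0345]
 [ 0.6315 -0.3184]
 [ 0.4893 -0.058 ]
 [ 0.5551 -0.3321]] [-78.49390381 -76.48423389]
pos [0.1636 0.5508 0.2305] shift mm [-545.2 -509.2    0.7]
turn units [-1.000e-02  1.000e-02  1.032e+01] axes
 [[-0.959  0.285 -0.001]
 [ 0.285  0.959 -0.001]
 [ 0.    -0.002 -1.   ]]
```

```bash
python3 -m handwheel '[[[-36,-34,0],[0,0,0],-1],[[-36,-34,0],[0,0,0],-1],[[-36,-34,0],[0,0,0],-1],[[-36,-34,0],[0,0,0],-1],[[-36,-34,0],[0,0,0],-1],[[-36,-34,0],[0,0,0],-1],[[-36,-34,0],[0,0,0],-1],[[-36,-34,0],[0,0,0],-1],[[-36,-34,0],[0,0,0],-1],[[-36,-34,0],[0,0,0],-1],[[-36,-34,0],[0,0,0],-1],[[-36,-34,0],[0,0,0],-1],[[-36,-34,0],[0,0,0],-1],[[-36,-34,0],[0,0,0],-1],[[-36,-34,0],[0,0,0],-1],[[0,0,0],[0,0,1],-1],[[0,0,0],[0,0,1],-1],[[0,0,0],[0,0,1],-1],[[0,0,0],[0,0,1],-1],[[0,0,0],[0,0,1],-1]]' 60
python3 -m handwheel '[[[0,0,0],[0,0,1],-1],[[0,0,0],[0,0,1],-1],[[0,0,0],[0,0,1],-1],[[0,0,0],[0,0,1],-1],[[0,0,0],[0,0,1],-1],[[0,0,0],[0,0,0.2],-1],[[0,0,0],[0,0,0],-1],[[0,0,0],[0,0,0],-1]]'
python3 - <<'E'
from h import *
st=readout.get_state();cv2.imwrite("pics/w1.png",vision.get_image("wrist"))
np.save("w1.npy",np.r_[st["position"],st["ee_rot"]])
print(proj("wrist",[.542,-.093,.148],st))
go([.542,-.093,.107],np.radians(12.5))
E
```

```text
clock: 2.6
position: [0.5358, -0.0914, 0.2308]
ee_rot: [-0.001, 0.397, 0.918, -0.0]
contact_force: [-0.1, 0.7, 0.5]
width: 0.0854
gripper_force: 0.0
clock: 3.6
position: [0.5361, -0.0914, 0.2312]
ee_rot: [-0.0, 0.627, 0.779, 0.0]
contact_force: [0.1, -0.6, 0.1]
width: 0.0849
gripper_force: 0.0
[323.62470473 256.1316482 ]
pos [ 0.5361 -0.0915  0.2312] shift mm [ -2.8   5.4 124.2]
turn units [-0.   -0.   -0.04] axes
 [[-0.213  0.977 -0.   ]
 [ 0.977  0.213  0.   ]
 [ 0.    -0.    -1.   ]]
```

View pics/w1.png

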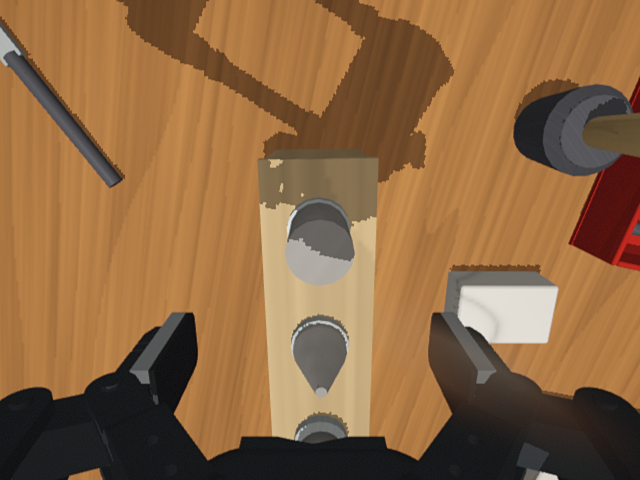

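The wrist view shows the drum top centred at (320,252), 2 mm from the prediction. The rack runs straight along the image, and the fingers straddle it with room to spare. Going down to grip.

```bash
python3 -m handwheel '[[[-1.5,4.5,20],[0,0,0],-1],[[0,0,20],[0,0,0],-1],[[0,0,20],[0,0,0],-1],[[0,0,20],[0,0,0],-1],[[0,0,20],[0,0,0],-1],[[0,0,12],[0,0,0],-1],[[0,0,8],[0,0,0],-1],[[0,0,4],[0,0,0],-1],[[0,0,0],[0,0,0],0],[[0,0,0],[0,0,0],0.4],[[0,0,0],[0,0,0],1],[[0,0,0],[0,0,0],1],[[0,0,0],[0,0,0],1],[[0,0,0],[0,0,0],1],[[0,0,0],[0,0,0],1],[[0,0,0],[0,0,0],1]]' 70
```

```text
clock: 5.65
position: [0.5411, -0.0922, 0.1081]
ee_rot: [0.001, 0.628, 0.779, 0.0]
contact_force: [-1.7, -0.3, 5.7]
width: 0.0405
gripper_force: 70.7
```

```bash
python3 -m handwheel '[[[0,0,-8],[0,0,0],1],[[0,0,-16],[0,0,0],1],[[0,0,-20],[0,0,0],1],[[0,0,-20],[0,0,0],1],[[0,0,-20],[0,0,0],1],[[0,0,-20],[0,0,0],1],[[0,0,-20],[0,0,0],1],[[0,0,-16],[0,0,0],1],[[0,0,-10],[0,0,0],1],[[0,0,0],[0,0,0],1],[[0,0,0],[0,0,0],1]]'
python3 - <<'E'
from h import *
st=readout.get_state();print(st["position"],st["width"],st["contact_force"])
cv2.imwrite("pics/w2.png",vision.get_image("wrist"))
s=vision.get_image("scene")
cv2.imwrite("pics/s2full.png",s)
c=proj("scene",st["position"]).astype(int);print(c)
x,y=max(c[0]-60,0),max(c[1]-40,0)
cv2.imwrite("pics/s2.png",cv2.resize(s[y:y+100,x:x+130],None,fx=6,fy=6,interpolation=cv2.INTER_CUBIC));print(x,y)
go([.5111,.2386,st["position"][2]])
E
```

```text
clock: 7.02
position: [0.5404, -0.0918, 0.2565]
ee_rot: [-0.001, 0.628, 0.779, -0.0]
contact_force: [-0.9, -0.0, -4.2]
width: 0.0406
gripper_force: 71.0
[ 0.54041733 -0.09183271  0.25649536] 0.04064179158609331 [-0.85340526 -0.01387546 -4.22322929]
[230 258]
170 218
pos [ 0.5404 -0.0918  0.2564] shift mm [3.291e+02 4.150e+01 2.000e-01]
turn units [-0.02 -0.01 -0.  ] axes
 [[-0.212  0.977 -0.002]
 [ 0.977  0.212  0.001]
 [ 0.001 -0.002 -1.   ]]
```

View pics/s2.png

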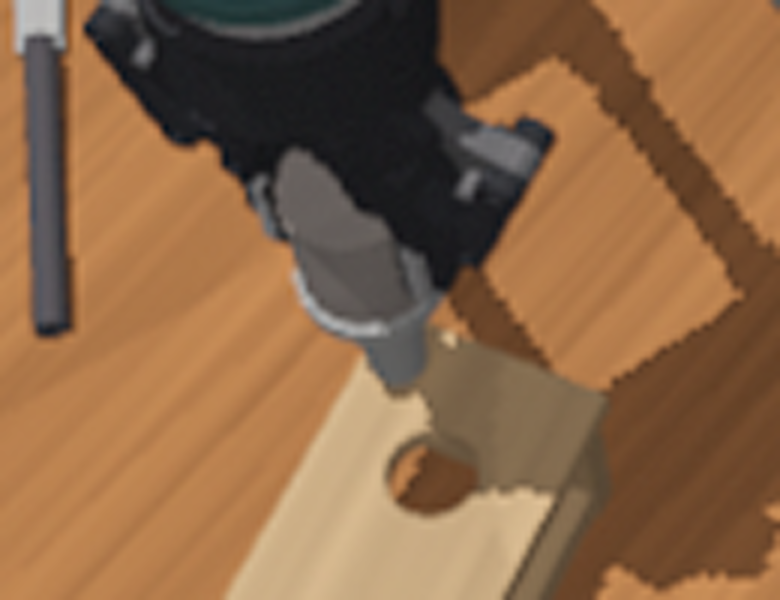

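Held: the drum hangs upright between the pads, with its shank tip at crop (402,385), i.e. scene ≈(237,282). Over to the spindle.

```bash
python3 -m handwheel '[[[15,2,0],[0,0,0],1],[[32,4,0],[0,0,0],1],[[40,5,0],[0,0,0],1],[[45,6,0],[0,0,0],1],[[45,6,0],[0,0,0],1],[[45,6,0],[0,0,0],1],[[40,5,0],[0,0,0],1],[[32,4,0],[0,0,0],1],[[20,2.5,0],[0,0,0],1],[[15,1,0],[0,0,0],1],[[0,0,0],[0,0,0],1],[[0,0,0],[0,0,0],1],[[0,0,0],[0,0,0],1]]'
python3 - <<'E'
from h import *
st=readout.get_state();w=vision.get_image("wrist");s=vision.get_image("scene")
cv2.imwrite("pics/w3.png",w);cv2.imwrite("pics/s3.png",s)
P=st["position"]
for dz in (-.078,-.018,-.010): print(dz,proj("scene",P+[0,0,dz]),proj("wrist",P+[0,0,dz],st))
print(proj("scene",[.5111,.2386,.137]),proj("wrist",[.5111,.2386,.137],st))
x,y=260,90
a=cv2.resize(s[y:y+150,x:x+100],None,fx=4,fy=4,interpolation=cv2.INTER_CUBIC)
b=cv2.resize(w[180:480,200:400],None,fx=2,fy=2,interpolation=cv2.INTER_CUBIC)
cv2.imwrite("pics/c3.png",np.hstack([a,b]))
go([.5111,.2386,P[2]])
E
```

```text
clock: 8.75
position: [0.5118, 0.2374, 0.2574]
ee_rot: [0.0, 0.628, 0.778, -0.0]
contact_force: [-0.9, 0.6, -2.8]
width: 0.0404
gripper_force: 71.1
-0.078 [325.11679978 160.02145307] [314.58545079 254.51121164]
-0.018 [325.63281078 142.20992629] [315.22925229 299.78139533]
-0.01 [325.7053128  139.70732141] [315.34837173 308.15751638]
[324.84543235 171.15732821] [313.661326   232.10195943]
pos [0.5118 0.2376 0.2574] shift mm [ 1.1 -0.5  0. ]
turn units [ 0.  0. -0.] axes
 [[-0.211  0.977  0.   ]
 [ 0.977  0.211 -0.   ]
 [-0.     0.    -1.   ]]
```

View pics/c3.png

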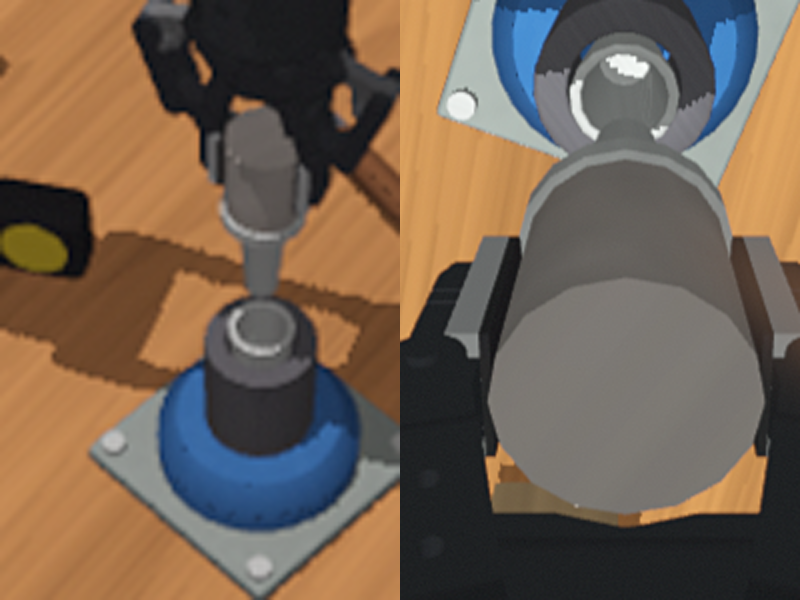

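The wrist crop shows the collet rim ahead of the shank, centred ≈(311.5,223) in wrist pixels, and the drum top at ≈(313.5,378). In the scene view the tip is ≈(325.4,160), right above the collet rim at (325.4,172).

```bash
python3 - <<'E'
from h import *
st=readout.get_state();P=st["position"];r=rot(st)
f=lambda X:(r.inv().apply(X-P)*1000).round(1)
for h in (.038,.040,.042): print("drum top pred",proj("wrist",P+[0,0,h],st), "obs->tool",f(atz("wrist",(313.5,378),P[2]+h,st)))
print("collet wrist",atz("wrist",(311.5,223),.137,st),f(atz("wrist",(311.5,223),.137,st)))
# predicted rim outline rows/cols for a 38 mm circle
for c in ([.5111,.2386],):
    t=np.linspace(0,2*np.pi,72);q=np.array([proj("wrist",[c[0]+.019*np.cos(a),c[1]+.019*np.sin(a),.137],st) for a in t]);print(q.min(0),q.max(0))
t=np.linspace(0,2*np.pi,72);q=np.array([proj("wrist",P+[.021*np.cos(a),.021*np.sin(a),.04],st) for a in t]);print(q.min(0),q.max(0))
q=np.array([proj("wrist",P+[.023*np.cos(a),.023*np.sin(a),-.010],st) for a in t]);print("collar",q.min(0),q.max(0))
E
```

```text
drum top pred [316.39108089 380.48082006] obs->tool [  0.9  -0.9 -38. ]
drum top pred [316.4520058  384.69567192] obs->tool [  2.4  -0.9 -40. ]
drum top pred [316.51490579 389.04716263] obs->tool [  3.8  -0.9 -42. ]
collet wrist [0.50832067 0.24479643 0.137     ] [  7.8  -1.9 120.4]
[285.75211893 205.11349317] [341.39368698 258.59732536]
[246.38854914 322.13121306] [386.56668895 441.01420526]
collar [260.53215333 256.48333004] [370.21032977 355.75373495]
```

```bash
python3 -m handwheel '[[[3,-0.8,10],[0,0,0],1],[[0,0,12],[0,0,0],1],[[0,0,12],[0,0,0],1],[[0,0,8],[0,0,0],1],[[0,0,0],[0,0,0],1],[[0,0,0],[0,0,0],1]]'
python3 - <<'E'
from h import *
st=readout.get_state();w=vision.get_image("wrist");s=vision.get_image("scene")
P=st["position"];print(P,st["contact_force"],st["moment"])
x,y=260,90
a=cv2.resize(s[130:205,295:355],None,fx=6,fy=8,interpolation=cv2.INTER_CUBIC)
b=cv2.resize(w[150:450,210:420],None,fx=2,fy=2,interpolation=cv2.INTER_CUBIC)
cv2.imwrite("pics/c4.png",np.hstack([a,b]))
t=np.linspace(0,2*np.pi,72)
for c in ([.5111,.2386],[.5099,.2420]):
    q=np.array([proj("wrist",[c[0]+.019*np.cos(a),c[1]+.019*np.sin(a),.137],st) for a in t]);print("rim",q.min(0),q.max(0))
    q=np.array([proj("wrist",[c[0]+.033*np.cos(a),c[1]+.033*np.sin(a),.125],st) for a in t]);print("face",q.min(0),q.max(0))
print("scene tip",proj("scene",P+[0,0,-.078]),"collar bottom",proj("scene",P-[0,0,.018]),"mouth",proj("scene",[.5111,.2386,.137]))
E
```

```text
clock: 9.6
position: [0.5105, 0.2412, 0.2156]
ee_rot: [0.0, 0.628, 0.779, 0.0]
contact_force: [0.8, 0.6, -2.6]
width: 0.0406
gripper_force: 71.1
[0.51053155 0.241237   0.21561452] [ 0.78415382  0.57166462 -2.60626976] [ 0.0074597   0.00610261 -0.05056691]
rim [282.0179857  227.28736193] [346.88393004 288.37616236]
face [260.64398144 198.99039536] [368.08949841 300.77267564]
rim [281.10327747 221.22125673] [346.26583242 282.87184668]
face [259.67541788 192.98398025] [367.59280738 295.65918163]
scene tip [325.33175576 170.11913976] collar bottom [325.84030256 153.36374416] mouth [324.84543235 171.15732821]
```

View pics/c4.png

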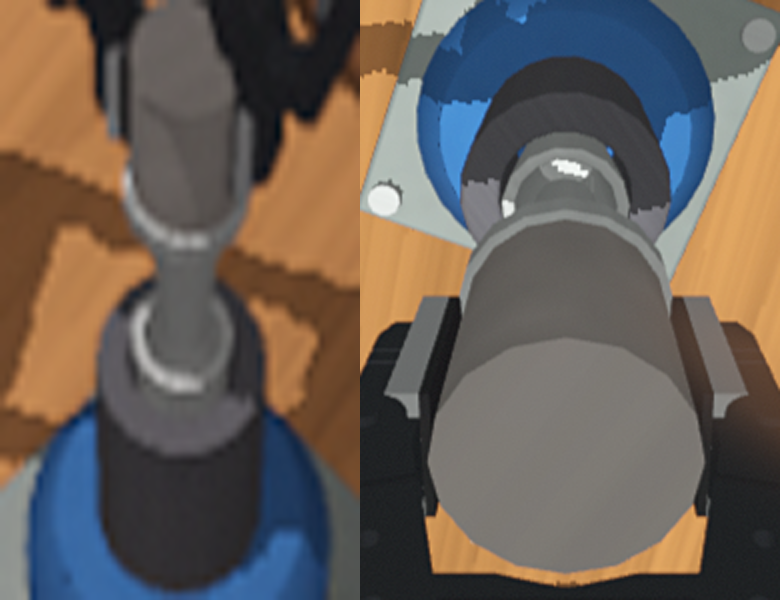

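The scene crop has the shank (crop col 187) about 1 px right of the rim (181). In the wrist crop the face's top edge is at row 196.5, and what I first took for the rim was the collet's side wall; the true rim top is ≈225. Both agree with the fixed-camera position (.5111,.2386), so I undo the x shift and go in.

```bash
python3 -m handwheel '[[[-2.6,0,0],[0,0,0],1],[[0,0,0],[0,0,0],1],[[0,0,10],[0,0,0],1],[[0,0,10],[0,0,0],1],[[0,0,8],[0,0,0],1],[[0,0,6],[0,0,0],1],[[0,0,4],[0,0,0],1],[[0,0,0],[0,0,0],1],[[0,0,0],[0,0,0],1]]'
python3 - <<'E'
from h import *
st=readout.get_state();print(st["position"],st["contact_force"],st["moment"])
E
```

```text
clock: 10.82
position: [0.511, 0.2387, 0.1776]
ee_rot: [0.0, 0.628, 0.779, 0.0]
contact_force: [0.1, 0.4, -3.6]
width: 0.0407
gripper_force: 71.1
[0.51099892 0.23865458 0.17759833] [ 0.06358532  0.3585418  -3.63747092] [ 0.05210573 -0.03005367 -0.0186901 ]
```

```bash
python3 -m handwheel '[[[0,0,5],[0,0,0],1],[[0,0,4],[0,0,0],1],[[0,0,3],[0,0,0],1],[[0,0,2],[0,0,0],1],[[0,0,1],[0,0,0],1],[[0,0,0],[0,0,0],1],[[0,0,0],[0,0,0],1]]'
python3 - <<'E'
from h import *
st=readout.get_state();print(st["position"],st["contact_force"],st["moment"])
E
```

```text
clock: 11.7
position: [0.5109, 0.239, 0.1624]
ee_rot: [-0.0, 0.628, 0.779, 0.0]
contact_force: [0.0, 3.0, -2.2]
width: 0.0407
gripper_force: 71.1
[0.5108656  0.23898222 0.16237497] [ 0.02747532  2.95703371 -2.23297359] [ 0.5463284  -0.06506841  0.02973101]
```

```bash
python3 -m handwheel '[[[0.8,0,0],[0,0,0],1],[[0,0,2],[0,0,0],1],[[0,0,1.5],[0,0,0],1],[[0,0,0.7],[0,0,0],1],[[0,0,0],[0,0,0],1],[[0,0,0],[0,0,0],1]]'
python3 - <<'E'
from h import *
st=readout.get_state();print(st["position"],st["contact_force"],st["moment"])
E
```

```text
clock: 12.45
position: [0.5106, 0.2395, 0.1581]
ee_rot: [-0.0, 0.628, 0.779, 0.0]
contact_force: [0.1, 2.4, -2.4]
width: 0.041
gripper_force: 71.1
[0.51063389 0.23947131 0.15807736] [ 0.10771833  2.35398524 -2.44238442] [ 0.45670918 -0.11726091 -0.03445499]
```

```bash
python3 -m handwheel '[[[0.7,0.1,0],[0,0,0],1],[[0,0,0.4],[0,0,0],1],[[0,0,0.4],[0,0,0],1],[[0,0,0],[0,0,0],1],[[0,0,0],[0,0,0],1]]'
python3 - <<'E'
from h import *
st=readout.get_state();print(st["position"],st["contact_force"],st["moment"])
E
```

```text
clock: 13.08
position: [0.5104, 0.2398, 0.1572]
ee_rot: [0.0, 0.628, 0.779, -0.0]
contact_force: [0.7, 1.1, -2.9]
width: 0.0411
gripper_force: 71.1
[0.51043162 0.23980175 0.15718556] [ 0.68620757  1.13515709 -2.94175998] [ 0.08634534 -0.1294743  -0.00701179]
```

```bash
python3 -m handwheel '[[[0,0,0],[0,0,0],-0.1],[[0,0,0],[0,0,0],-0.3],[[0,0,0],[0,0,0],-0.6],[[0,0,0],[0,0,0],-0.8],[[0,0,0],[0,0,0],-0.8],[[0,0,-6],[0,0,0],-0.8],[[0,0,-15],[0,0,0],-0.8],[[0,0,-20],[0,0,0],-0.8],[[0,0,-20],[0,0,0],-0.8],[[0,0,-12],[0,0,0],-0.8],[[0,0,-5],[0,0,0],-0.8],[[0,0,0],[0,0,0],1],[[0,0,0],[0,0,0],1],[[0,0,0],[0,0,0],1],[[0,0,0],[0,0,0],1],[[0,0,0],[0,0,0],1],[[0,0,0],[0,0,0],1]]'
python3 - <<'E'
from h import *
st=readout.get_state();w=vision.get_image("wrist");s=vision.get_image("scene")
P=st["position"];print(P,st["contact_force"],st["width"])
a=cv2.resize(s[110:210,285:365],None,fx=5,fy=5,interpolation=cv2.INTER_CUBIC)
b=cv2.resize(w[100:480,150:450],None,fx=500/380,fy=500/380)
cv2.imwrite("pics/c5.png",np.hstack([a,b]))
print("drumtop pred", proj("scene",[.511,.239,.197]),proj("wrist",[.511,.239,.197],st),"collar bottom",proj("scene",[.511,.239,.139]))
E
```

```text
clock: 15.2
position: [0.5105, 0.2401, 0.2353]
ee_rot: [-0.0, 0.628, 0.779, 0.0]
contact_force: [-0.1, 0.1, -0.6]
width: -0.0002
gripper_force: 0.0
[0.5105227  0.24005983 0.23525681] [-0.06359924  0.14257181 -0.63496632] -0.00015503217105314007
drumtop pred [325.40329876 154.29955576] [315.46146215 283.70388988] collar bottom [324.9292173 170.4878136]
```

View pics/c5.png

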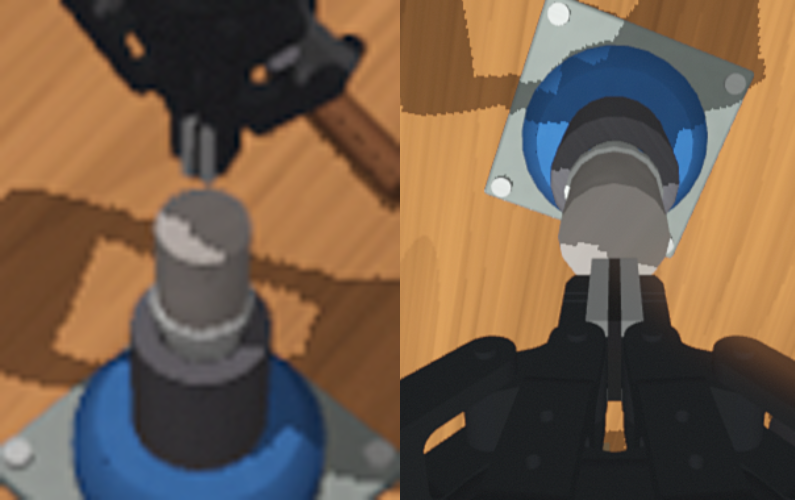

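The head stands free and upright in the collet, with its drum top at scene ≈(325.6,155.6) as predicted (325.4,154.3). The closed fingers are right above it. Pressing down slowly.

```bash
python3 -m handwheel '[[[-0.8,0,10],[0,0,0],1],[[0,0,10],[0,0,0],1],[[0,0,8],[0,0,0],1],[[0,0,4],[0,0,0],1],[[0,0,2],[0,0,0],1],[[0,0,2],[0,0,0],1],[[0,0,1],[0,0,0],1],[[0,0,1],[0,0,0],1],[[0,0,1],[0,0,0],1],[[0,0,1],[0,0,0],1],[[0,0,1],[0,0,0],1],[[0,0,1],[0,0,0],1]]'
```

```text
clock: 16.8
position: [0.5118, 0.2396, 0.1953]
ee_rot: [0.001, 0.628, 0.779, 0.002]
contact_force: [-0.9, -0.4, 8.6]
width: -0.0002
gripper_force: 4.0
```

```bash
python3 -m handwheel '[[[0,0,1],[0,0,0],1],[[0,0,1],[0,0,0],1],[[0,0,1],[0,0,0],1],[[0,0,1],[0,0,0],1],[[0,0,1],[0,0,0],1],[[0,0,1],[0,0,0],1]]'
```

```text
clock: 17.55
position: [0.5118, 0.2397, 0.1893]
ee_rot: [0.001, 0.628, 0.779, 0.002]
contact_force: [0.3, -0.5, 7.6]
width: -0.0
gripper_force: 4.0
```

```bash
python3 -m handwheel '[[[0,0,1],[0,0,0],1],[[0,0,1],[0,0,0],1],[[0,0,1],[0,0,0],1],[[0,0,0],[0,0,0],1]]'
```

```text
clock: 18.05
position: [0.5117, 0.2396, 0.1861]
ee_rot: [0.001, 0.628, 0.779, 0.002]
contact_force: [-0.2, -0.8, 7.5]
width: -0.0
gripper_force: 3.7
```

```bash
python3 -m handwheel '[[[0,0,1],[0,0,0],1],[[0,0,1],[0,0,0],1],[[0,0,1],[0,0,0],1],[[0,0,0],[0,0,0],1]]'
```

```text
clock: 18.55
position: [0.5126, 0.2399, 0.1849]
ee_rot: [0.002, 0.628, 0.779, 0.003]
contact_force: [-0.8, -1.0, 15.2]
width: -0.0001
gripper_force: 7.2
```

```bash
python3 -m handwheel '[[[0,0,1],[0,0,0],1],[[0,0,1],[0,0,0],1],[[0,0,0],[0,0,0],1]]'
```

```text
clock: 18.92
position: [0.513, 0.2401, 0.1848]
ee_rot: [0.002, 0.628, 0.779, 0.004]
contact_force: [-3.7, -0.7, 22.4]
width: 0.0001
gripper_force: 11.3
```

The force rises (15→22 N) with no more travel at z=.185, which is the flush height. Withdrawing and checking.

```bash
python3 -m handwheel '[[[0,0,-4],[0,0,0],1],[[0,0,-4],[0,0,0],1],[[0,0,-10],[0,0,0],1],[[0,0,-20],[0,0,0],1],[[0,0,-30],[0,0,0],1],[[-30,0,-20],[0,0,0],1],[[-50,0,0],[0,0,0],1],[[-50,0,0],[0,0,0],1],[[-30,0,0],[0,0,0],1],[[0,0,0],[0,0,0],1],[[0,0,0],[0,0,0],1]]'
python3 - <<'E'
from h import *
s=vision.get_image("scene");t=vision.get_image("top")
a=cv2.resize(s[120:220,285:365],None,fx=5,fy=5,interpolation=cv2.INTER_CUBIC)
b=cv2.resize(t[220:300,230:310],None,fx=5,fy=6.25,interpolation=cv2.INTER_CUBIC)
cv2.imwrite("pics/c6.png",np.hstack([a,b]))
print("drumtop pred", proj("scene",[.511,.239,.185]),proj("top",[.511,.239,.185]))
st=readout.get_state();print(st["position"],st["contact_force"])
E
```

```text
clock: 20.3
position: [0.5445, 0.0835, 0.2672]
ee_rot: [-0.001, 0.628, 0.779, 0.0]
contact_force: [-0.6, -0.5, 0.0]
width: 0.0
gripper_force: 0.0
drumtop pred [325.30181459 157.76489263] [266.00953854 261.43097362]
[0.54437783 0.08404425 0.26726099] [ 0.25113976  0.05730159 -0.54357729]
```

View pics/c6.png

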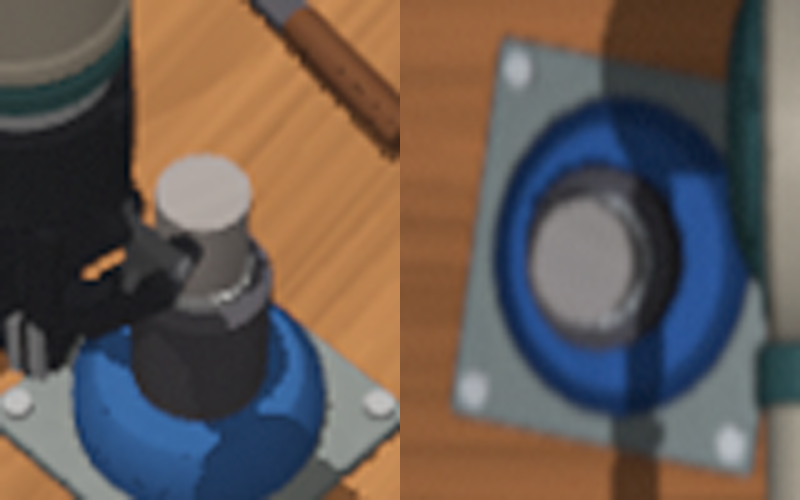

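The crop shows the drum upright, its collar down by the spindle face with no collet visible between them. The top is at scene (325.5,158.4), predicted (325.3,157.8) for fully home. The hand is clear.

```bash
python3 -c "
from rig import manip;print(manip.sign_off())"
```

```text
the job is handed in; nothing more can be done
None
```

The drum head stands released in the larger spindle's collet, tapped down to its stop (drum top measured at z ≈ 0.185 m, the flush height), and I handed the job in at about 20 s with the hand drawn clear; no verdict was returned.

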